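# Clamp a casting in the sanding jig with its knurled wheel

### The job

Clamp the grey two-lobed casting that lies on the holding jig, ready for sanding, with fingertips only: push it back across the base board until both its lobes rest along the rear fence, then roll the knurled wheel under a fingertip until the sprung jaw's gap has closed so far that the end of the brass tongue stands at the black gauge line, and last press the raised cam lever down flat to lock the jaw. Nothing is to be pinched or lifted; do not squeeze the casting well past the line, and leave the other things on the table where they are.

Things in the scene. Friction and masses are not known exactly. Their poses are not given: they have to be found in the camera images.
- jig: Holding jig screwed to the table, turned by up to 0.14 rad: plywood base board 15 mm thick, x -90 to +65 and y -152 to +278 mm in its own axes (z up). Origin on the table top under the centre of the seated casting. From its -y to its +y end: fixed jaw (58 mm high), room for the casting, sprung pad, sliding jaw block, screw, knurled wheel in a grey bracket.
- fence (a point): Middle of the front face of the rear fence, an upright aluminium angle at jig x +42 mm, y -75 to +75 mm, its top 52 mm above the table.
- fixed_jaw (a point): Middle of the fixed jaw's cork face at jig y -101 mm, looking to +y. The sprung pad's cork face looks at it from jig y +104 mm, less the sliding jaw's travel; both faces reach 28 mm either side of jig x 0.
- casting_centre (a point): Centre, half-way up, of the loose grey two-lobed casting, 84 (own x) x 195 (own y, long axis) x 56 mm high, rounded, narrower at the waist, 0.2 to 0.45 kg. It lies on the board in front of its seat (jig -x), askew by up to 0.12 rad. Seated, both lobes touch the fence and its centre is at about jig x +1 mm, 43 mm above the table; the closing jaw slides it along the fence to the fixed jaw.
- large_lobe (a point): Middle of the casting's larger lobe, 84 mm wide, 40 mm from the centre towards own -y (the fixed jaw). At jig x 0 when it touches the fence.
- small_lobe (a point): Middle of the casting's smaller lobe, 77 mm wide, 54 mm from the centre towards own +y (the sliding jaw). At jig x +3 mm when it touches the fence. As the casting tapers, one flat push at the waist can leave this lobe some 7 mm off the fence: push the lobe itself home too.
- wheel_centre (a point): Centre of the knurled wheel, steel, 59 mm in diameter over the knurl, 18 mm wide, axis along jig y, 46 mm above the table: its top stands at 76 mm, 19 mm above the bracket cheeks beside it (outer faces 48 mm apart). It is a nut trapped in the bracket, on a screw that does not turn.
- wheel (a joint): Turn of the knurled wheel, rad; grows as its top is rolled towards jig +x (away from the robot), which closes the sliding jaw 20 mm a turn (3.18 mm per rad). Starts at -1.8 to 1.0 (jaw travel counts from 0); stops at -2.2 and 8.2. Stays where it is left; takes 1.5 to 3 N at the rim.
- pad (a joint): Gap closed at the sprung pad, m: 0 while the pad is free; grows as the jaw comes on once the pad has met the casting and the casting the fixed jaw (wheel at about 3.2 rad). The tongue's end is at the gauge line at 0.010. Spring 3.5 N at 0, 10.5 N at the line, 14.7 N at the stop at 0.016.
- tongue_end (a point): Middle of the free end of the brass tongue, a flat strip 12 mm wide on the sprung pad that lies along jig y on top of the sliding jaw block, about 53 mm above the table.
- gauge_line (a point): Middle of the black gauge line across the front half of the aluminium sliding jaw block's top, 51 mm above the table, 1.4 mm wide. Its distance along jig y from tongue_end is 10 mm at rest and 0 when set.
- lever_pivot (a point): Axis (along jig x) of the cam lever, on the rear half of the sliding jaw block, 60 mm above the table; it travels with the jaw.
- lever_end (a point): Outer end of the black cam lever, 55 mm long and 18 mm wide, 50 mm from the pivot axis. It stands raised at 29 to 35 degrees, pointing to jig +y and up, and folds down towards +y (the wheel) until it lies level, its top about 67 mm above the table.
- lever (a joint): Fold of the cam lever, rad: 0 raised at 35 degrees, 0.611 flat (locked). Starts between 0 and 0.1, stays where left, takes 2 to 4 N at mid-length.
- sander: Bystander: black detail sander 50 x 224 x 48 mm lying beyond the wheel end of the jig, at the left. Origin under its centre.
- marker_pen: Bystander: black marker, 18 x 128 mm, lying beyond the right end of the jig. Origin under its centre.
- tape: Bystander: roll of masking tape, 101 mm across, 24 mm high, lying in front of the jig's right end. Origin under its centre.
- cup: Bystander: paper mixing cup with a wooden stick, 75 mm across, 132 mm high, standing further to the right. Origin under its centre.

How it is judged (in metres and radians):
On the way, in this order (a step that is already met when the one before it is completed fails the run):
1. the casting has been pushed back along the rear fence (both lobes within 6 mm of it) (x of large_lobe in the frame of jig above -0.006 m and x of small_lobe in the frame of jig above -0.003 m and height (world z) of casting_centre below 0.05 m), for 0.2 s.
2. the wheel has been rolled until the tongue's end stands at the gauge line, within 2 mm (value of joint pad between 0.008 and 0.012 m and x of large_lobe in the frame of jig above -0.006 m and x of small_lobe in the frame of jig above -0.003 m), for 0.3 s.
3. the cam lever has been pressed flat (value of joint lever above 0.53 rad), for 0.2 s.
At the end, for the whole second after the job is handed in: The casting lies on the board along the fence (both lobes within 6 mm of it) against the fixed jaw, the tongue's end is within 2 mm of the gauge line (pad 0.008 to 0.012), and the cam lever is flat (over 0.53 of 0.61 rad) (all of step 2 and height (world z) of casting_centre below 0.05 m and value of joint lever above 0.53 rad and y of casting_centre in the frame of jig between -0.007 and -0.001 m); the robot touches nothing.
It fails at once if the casting is lifted off the board by more than 12 mm (height (world z) of casting_centre above 0.055 m).
It fails at once if the casting is tipped over by more than 0.35 rad (angle between casting_centre's own z axis and vertical above 0.35 rad).
It fails at once if the casting is over-squeezed: tongue more than 4.5 mm past the line (value of joint pad above 0.0145 m).
It fails at once if the sander, the marker, the tape roll or the mixing cup is moved by more than 20 mm (distance of any of sander, marker_pen, tape, cup from where it was at the start of the episode above 0.02 m).
It also fails if it takes over 69 s, if anything falls off the work surface, if the arm or the gripper's body presses on something with over 40 N, if the wrist force passes 120 N, or if a joint passes its speed limit or range.

### The arm

A 7-joint arm with a two-finger parallel gripper is mounted at the origin on the work surface; the furniture and walls round the work are solid. World frame = base frame: x ahead of the robot, y to its left, z up, the work surface at z = 0. Lengths are in m, angles in degrees, forces in N, time in s.
With the tool pointing down it reaches from about 0.425 to 0.875 m from the base axis. Payload 4.7 kg.
Tool frame: the origin (TCP) lies on the centre line of the jaws, within the pads' length; the fingertips stand 17 mm ahead of it and the grasp point (between the pads) lies 2 mm behind it (r.tip_reach is the distance from the TCP to the fingertips, in m); z points along the fingers, x is the direction in which the jaws open and shut, and the axes are right-handed (so a half turn about z gives the same grasp; the last joint's range is limited). The gripper opens to 85 mm and grips with 20 to 120 N. Pads are 22 mm wide; open, the fingers measure 114 mm over their backs; the gripper's body (76 mm by 85 mm) begins 54 mm behind the grasp point. The pads swing forward as they close: fully open they stand 13 mm farther back than shut.
Start: joints at [-65.884, 18.392, -4.016, 83.108, 1.295, 78.541, -3.26], TCP at [0.257, 0.597, 0.248] pointing down, gripper open.
Joint ranges: [-163.93, 163.93], [-17.29, 119.83], [-79.2, 71.16], [3.27, 140.29], [-89.18, 269.18], [5.43, 117.66], [-154.24, 154.24]. Speed limits (degrees/s): [147.25, 147.25, 180, 180, 180, 180, 180].

### API

Orientations are given as a 3x3 rotation matrix whose columns are the frame's x, y, z axes.
In Python, from cell import r gives the robot as it stands.
- The arm moves only by the tool servo_tool, never from a script. Its arguments are lists of equal length, an entry for each row: "dp": the shift along the world's x, y, z in m, a list of three; "roll": the turn about the world's z in rad; "grip": the finger opening in m, from 0 to 0.0854. In form: {"dp": [[x, y, z], ...], "roll": [roll, ...], "grip": [grip, ...]}. A call has 1 to 10 rows; each row is the pose to reach, as a shift and turn from the pose measured when the call began; what a row does not reach only later rows make up. A row lasts 1/8 s, in which the tool goes at most 62.5 mm and 10.7 degrees, less where a joint would pass 70% of its speed; a pose out of reach is approached as far as the arm can. A call with a gripper value outside its range is refused whole. The fingers move at their own pace and stop on an object; "newtons" is the grip in N (left out, the last holds). Time passes only in rows, so rows that repeat a pose let the fingers close. It gives the time, the measured TCP pose, the force and the opening at its end, in the units of the state.
- r.get_obs(): the state, without advancing time (a new reading comes with each control period).
- r.grab_frame(name): name is "scene" or "top"; returns a dict with "img" (480x640x3 uint8, red, green, blue), "range_z" (480x640 float32, m along the optical axis (not along the pixel's ray), 0 where there is no reading), "fx", "fy", "cx", "cy" (pixels), "R" (3x3) and "t" (3): a world point X has camera coordinates R X + t. Camera axes: x right, y down, z forward; pixel columns grow to the right and rows downward; lengths in m; the calibration is good to about 2 mm. A picture is of the moment at which its call begins.
- r.sign_off(): hands the job in, once; it reports no verdict.
The state is a dict: "time": time; "joint_pos": joint angles; "joint_velocities": joint speeds; "joint_torque": joint torques, N m; "tool_pos": TCP position; "orientation": TCP orientation; "contact_force": force on the tool from outside, world axes, zero at the start; "wrist_torque": the same for the moment, N m; "opening": finger opening in m.
Only numpy, scipy, OpenCV 4.12 (cv2) and the standard library are available. Lean on these libraries where they do the work, as an engineer would, in place of code of your own. Each camera call takes 0.05 s, during which the arm holds its last target. There are 200 camera calls.

## Working session

There is one attempt and no reset: what is moved stays moved. The work goes in short steps, Python scripts to look and compute and a tool call to move; the robot and the scene stay as the last step left them, time stands still between calls to the robot, and variables do not carry over. Pictures are saved under pics/ and viewed, about 8 in all and at most 12, crops included, and the job is handed in when it is done.

Besides the shell and the picture viewer there is one more tool, called after "Request:" by a JSON object that holds its "api" and its "payload". servo_tool: Moves the arm, as the interface text tells. Its arguments: {"type":"object","properties":{"dp":{"type":"array"},"roll":{"type":"array"},"grip":{"type":"array"},"newtons":{"type":"number"}},"required":["dp","roll","grip"]}

```bash
mkdir -p pics; ls; cat > h.py <<'E'
import numpy as np, cv2
from cell import r
def snap(cam,fn,crop=None,scale=1):
    f=r.grab_frame(cam); im=f["img"][:,:,::-1].copy()
    np.savez('pics/'+fn+'.npz',**{k:f[k] for k in f})
    if crop: x0,y0,x1,y1=crop; im=im[y0:y1,x0:x1]
    im=cv2.resize(im,None,fx=scale,fy=scale,interpolation=cv2.INTER_CUBIC)
    cv2.imwrite('pics/'+fn+'.png',im); return f
def ray(f,u,v,z):
    R=np.array(f["R"]);t=np.array(f["t"]);c=-R.T@t
    d=R.T@np.array([(u-f["cx"])/f["fx"],(v-f["cy"])/f["fy"],1.])
    return c+d*(z-c[2])/d[2]
def proj(f,X):
    q=np.array(f["R"])@np.array(X)+np.array(f["t"]); return f["fx"]*q[0]/q[2]+f["cx"],f["fy"]*q[1]/q[2]+f["cy"]
E
python3 - <<'E'
from h import *
for c in("top","scene"):
    f=snap(c,c+"0"); print(c,-np.array(f["R"]).T@f["t"],f["fx"]); print(np.round(f["R"],3))
print(r.get_obs()); print(r.tip_reach)
E
```

```text
pics
top [ 0.33015857 -0.0033982   1.23995456] 479.10518996544874
[[ 0.025 -1.    -0.   ]
 [-0.997 -0.025 -0.075]
 [ 0.075  0.002 -0.997]]
scene [-0.3988485  -0.62755571  0.96035622] 585.7786838141054
[[ 0.626 -0.78   0.006]
 [-0.504 -0.41  -0.76 ]
 [ 0.595  0.472 -0.65 ]]
{'time': 0.1, 'joint_pos': array([-65.88210221,  18.43561596,  -4.01523505,  83.16869404,
         1.29561298,  78.54164968,  -3.2590945 ]), 'joint_velocities': array([ 0.00478301,  0.00274717,  0.03316716, -0.18738667, -0.02248698,
       -0.08860226,  0.00258792]), 'joint_torque': array([-3.05376525e-04, -4.94880080e+01, -3.84093700e-01, -3.15209055e+01,
        1.30190959e-02,  7.53517903e-03, -9.63660597e-06]), 'tool_pos': array([0.25707619, 0.59649953, 0.24731686]), 'orientation': array([[ 3.95665831e-01,  9.18394357e-01, -5.95522497e-04],
       [ 9.18392869e-01, -3.95666264e-01, -1.65700535e-03],
       [-1.75741253e-03,  1.08696786e-04, -9.99998450e-01]]), 'contact_force': array([-0.23004283, -1.23692379,  0.22114402]), 'wrist_torque': array([0.01106818, 0.00387478, 0.02133881]), 'opening': 0.08550896845991579}
0.017
```

View pics/top0.png

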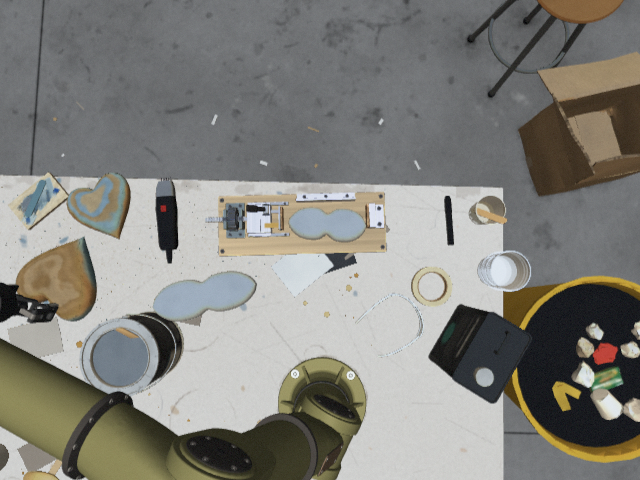

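View pics/scene0.png

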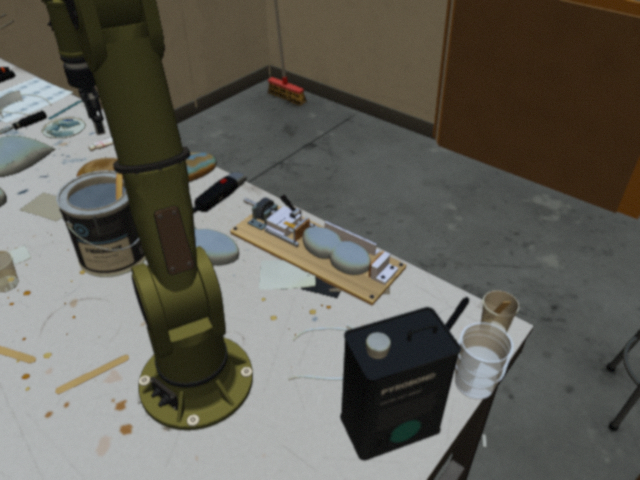

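The top view shows the jig at px (219..387, 192..256), with the wheel at its left end (235,217), the casting around (327,224) and the fence above it at (325,197). The sander is at (166,220), the marker at (449,220), the tape at (432,286) and the cup at (488,210).

```bash
python3 - <<'E'
import cv2
im=cv2.imread('pics/top0.png')[182:264,208:398]
cv2.imwrite('pics/c1.png',cv2.resize(im,None,fx=4.2,fy=4.2,interpolation=cv2.INTER_CUBIC))
E
```

```text
(no output)
```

View pics/c1.png

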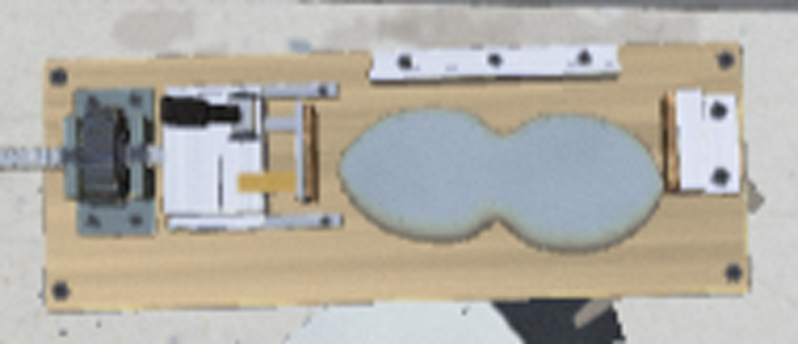

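The enlarged crop shows the board corners at (45,60), (741,43), (48,312) and (749,292). The wheel is at (103,155), the tongue end at (238,182), the gauge line at (220,182) and the lever at (160..240,110). The small lobe's edge is at about (435,108) and the large lobe's at about (575,113).

```bash
cat >> h.py <<'E'
def jigfit(f):
    P=[];Q=[]
    for (a,b),(jx,jy) in zip([(45,60),(741,43),(48,312),(749,292)],[(.065,.278),(.065,-.152),(-.09,.278),(-.09,-.152)]):
        P.append(ray(f,a/4.2+208-.4,b/4.2+182-.4,.015)[:2]);Q.append((jx,jy))
    P=np.array(P);Q=np.array(Q);p=P.mean(0);q=Q.mean(0)
    H=(Q-q).T@(P-p);th=np.arctan2(H[0,1]-H[1,0],H[0,0]+H[1,1])
    R=np.array([[np.cos(th),-np.sin(th)],[np.sin(th),np.cos(th)]]);return R,p-R@q,th,P-(p+(Q-q)@R.T)
E
python3 - <<'E'
from h import *
f=dict(np.load('pics/top0.npz'))
R,o,th,e=jigfit(f); print(o,th,e*1e3)
J=lambda p:R.T@(np.array(p)[:2]-o)
px=lambda a,b:(a/4.2+207.6,b/4.2+181.6)
for n,a,b,z in [("wheel",103,155,.076),("tongue",238,182,.053),("line",220,182,.051),("levend",162,110,.09),("fenceL",371,80,.052),("fenceR",618,73,.052),("padface",317,150,.045),("fixface",667,140,.058),
 ("smallback",437,108,.05),("smallfront",437,242,.05),("largeback",575,113,.05),("largefront",572,250,.05),("left",340,170,.043),("right",662,182,.043)]:
    p=ray(f,*px(a,b),z); print(n,np.round(p,3),"jig",np.round(J(p)*1e3,1))
for n,j in dict(wheel=(0,.22),fence=(.042,0),fj=(0,-.101)).items(): print(n,o+R@j)
# depth pts
Z=f["range_z"]
m=[]
for v in range(182,264):
  for u in range(208,398):
    z=Z[v,u]
    if z>0:
      X=np.array(f["R"]).T@(np.array([(u-f["cx"])/f["fx"]*z,(v-f["cy"])/f["fy"]*z,z])-f["t"]); m.append([*J(X)*1e3,X[2]*1e3])
m=np.array(m); np.save('pts.npy',m)
s=m[(m[:,2]>35)&(abs(m[:,1])<97)&(m[:,0]<36)]
print("casting",s.min(0),s.max(0),s.mean(0))
import cv2
c=cv2.minAreaRect(s[:,:2].astype(np.float32)); print(c)
w=m[(m[:,2]>62)&(m[:,1]>170)];print("wheel",w.min(0),w.max(0),w.mean(0))
w=m[(m[:,2]>62)&(m[:,1]<170)&(m[:,1]>90)];print("lever",w.min(0),w.max(0),w[w[:,2].argmax()])
E
```

```text
[0.46430223 0.00118904] 0.0516450764446864 [[-0.07411251 -1.1941585 ]
 [-0.98866298  1.03921938]
 [ 0.17981867 -1.54817   ]
 [ 0.88295681  1.70310912]]
wheel [0.451 0.231 0.076] jig [ -1.7 229.9]
tongue [0.439 0.155 0.053] jig [-17.3 154.7]
line [0.439 0.166 0.051] jig [-16.8 165.6]
levend [0.476 0.195 0.09 ] jig [ 21.9 193. ]
fenceL [0.502 0.078 0.052] jig [41.7 74.7]
fenceR [ 0.51  -0.069  0.052] jig [ 42.  -72.4]
padface [0.46  0.109 0.045] jig [  1.5 108.2]
fixface [ 0.47  -0.098  0.058] jig [  0.4 -99.8]
smallback [0.487 0.038 0.05 ] jig [24.1 35.8]
smallfront [0.407 0.036 0.05 ] jig [-55.8  37.8]
largeback [ 0.486 -0.044  0.05 ] jig [ 19.  -46.2]
largefront [ 0.404 -0.044  0.05 ] jig [-62.7 -42.1]
left [0.449 0.095 0.043] jig [-10.7  94.9]
right [ 0.446 -0.097  0.043] jig [-23.  -97.3]
wheel [0.45294536 0.22089571]
fence [0.50624623 0.00335716]
fj [ 0.46951606 -0.0996763 ]
casting [-64.51471196 -96.38187809  38.10967452] [23.68180807 95.61488133 76.06761355] [-20.89308999  -1.90777205  61.45537536]
((-20.184961318969727, -0.20587158203125), (192.36952209472656, 83.12744140625), 86.43810272216797)
wheel [-23.92135934 170.46186537  62.20939312] [ 29.29858367 244.32342808  97.1222758 ] [  6.45249915 215.91091693  76.62526417]
lever [  5.91394506 143.28196501  62.08625019] [ 33.88061958 168.56085832  83.29339721] [ 24.00127866 167.72392345  83.29339721]
```

Request:
{"api": "servo_tool", "payload": {"dp": [[0.03,-0.06,0],[0.06,-0.12,0],[0.09,-0.17,0],[0.12,-0.225,-0.01],[0.14,-0.28,-0.02],[0.15,-0.34,-0.03],[0.155,-0.4,-0.04],[0.15,-0.46,-0.05],[0.145,-0.52,-0.06],[0.14,-0.58,-0.07]], "roll": [0.05,0.1,0.15,0.2,0.25,0.3,0.35,0.4,0.46,0.51], "grip": [0.08,0.08,0.08,0.08,0.08,0.08,0.08,0.08,0.08,0.08]}}

```text
time: 1.35
tool_pos: [0.3964, 0.0145, 0.1768]
orientation: [[-0.105, 0.994, 0.0], [0.994, 0.105, -0.001], [-0.001, 0.0, -1.0]]
contact_force: [1.9, -0.6, 0.9]
opening: 0.0803
```

Request:
{"api": "servo_tool", "payload": {"dp": [[-0.016,-0.007,-0.02],[-0.018,-0.007,-0.05],[-0.018,-0.007,-0.05]], "roll": [-0.12,-0.12,-0.12], "grip": [0.08,0.08,0.08]}}

```text
time: 1.72
tool_pos: [0.3763, 0.0071, 0.1252]
orientation: [[0.015, 1.0, -0.004], [1.0, -0.015, -0.002], [-0.002, -0.004, -1.0]]
contact_force: [0.7, -0.3, 0.7]
opening: 0.0797
```

Request:
{"api": "servo_tool", "payload": {"dp": [[0.0,0,-0.04],[0.0,0,-0.075],[0.0,0,-0.083],[0.0,0,-0.083]], "roll": [0,0,0,0], "grip": [0.08,0.08,0.08,0.08]}}

```text
time: 2.22
tool_pos: [0.377, 0.0073, 0.0429]
orientation: [[0.015, 1.0, -0.004], [1.0, -0.015, -0.003], [-0.003, -0.004, -1.0]]
contact_force: [0.5, 0.4, -0.2]
opening: 0.0804
```

```bash
python3 - <<'E'
from h import *
f=snap("top","t1",(208,182,398,300),4)
print(r.get_obs()["tool_pos"])
E
```

```text
[0.37756597 0.00738387 0.04342091]
```

View pics/t1.png

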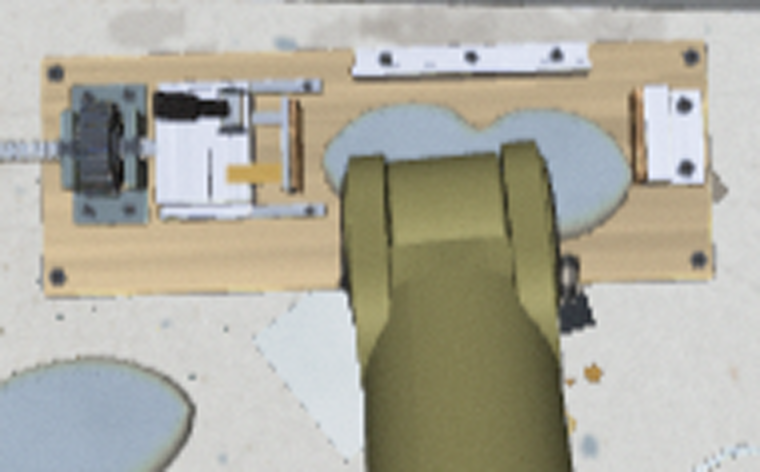

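The arm is down in front of the casting (its front edge is still at crop (575,237)) and nothing has been disturbed. I'm starting the push.

Request:
{"api": "servo_tool", "payload": {"dp": [[0.008,0,0],[0.014,0.0005,0],[0.018,0.001,0],[0.022,0.001,0],[0.025,0.001,0],[0.028,0.0015,0],[0.028,0.0015,0]], "roll": [0,0,0,0,0,0,0], "grip": [0.08,0.08,0.08,0.08,0.08,0.08,0.08]}}

```text
time: 3.15
tool_pos: [0.4059, 0.0089, 0.0434]
orientation: [[0.015, 1.0, -0.002], [1.0, -0.015, -0.002], [-0.002, -0.002, -1.0]]
contact_force: [-1.8, -0.6, 0.2]
opening: 0.0805
```

Request:
{"api": "servo_tool", "payload": {"dp": [[0.002,0,0],[0.004,0,0],[0.006,0,0],[0.006,0,0]], "roll": [0,0,0,0], "grip": [0.08,0.08,0.08,0.08]}}

```text
time: 3.65
tool_pos: [0.4123, 0.009, 0.0435]
orientation: [[0.015, 1.0, -0.001], [1.0, -0.015, -0.002], [-0.002, -0.001, -1.0]]
contact_force: [-1.7, -0.2, 0.8]
opening: 0.0799
```

```bash
python3 - <<'E'
from h import *
f=snap("top","t2",(208,182,398,300),4)
snap("scene","s2",(220,180,420,310),4)
E
```

```text
(no output)
```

View pics/t2.png

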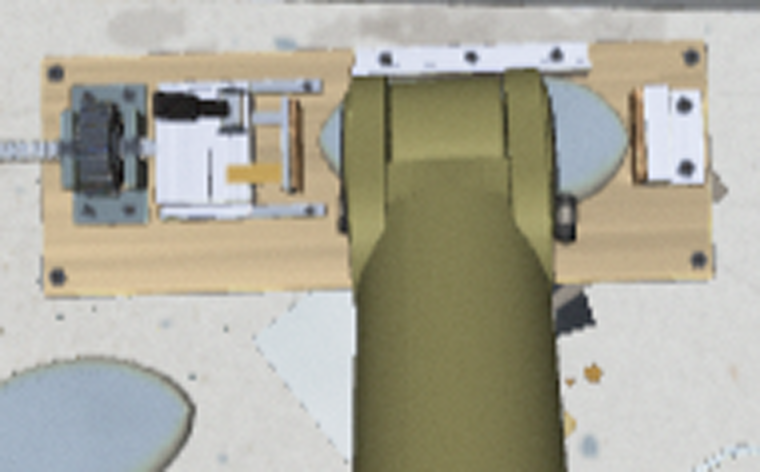

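The casting has moved back almost to the fence (its large lobe's back edge is around (570,80)), and the force is still low. I'll keep pushing until the force rises.

Request:
{"api": "servo_tool", "payload": {"dp": [[0.0015,0,0],[0.003,0,0],[0.0045,0,0]], "roll": [0,0,0], "grip": [0.08,0.08,0.08]}}

```text
time: 4.12
tool_pos: [0.4148, 0.009, 0.0431]
orientation: [[0.015, 1.0, -0.006], [1.0, -0.015, -0.002], [-0.002, -0.006, -1.0]]
contact_force: [-9.0, 1.1, 7.4]
opening: 0.0799
```

Request:
{"api": "servo_tool", "payload": {"dp": [[0.003,0,0],[0.004,0,0],[0.004,0,0],[-0.01,0,0],[-0.028,0,0],[-0.03,0,0.04],[-0.03,0,0.1],[-0.03,0.06,0.11],[-0.02,0.12,0.11],[0.02,0.18,0.11]], "roll": [0,0,0,0,0,0,0,0,0,0.07], "grip": [0.08,0.08,0.08,0.08,0.08,0.06,0.04,0.0,0.0,0.0]}}

```text
time: 5.38
tool_pos: [0.4298, 0.1837, 0.1542]
orientation: [[-0.058, 0.998, -0.002], [0.998, 0.058, 0.0], [0.0, -0.002, -1.0]]
contact_force: [0.8, -1.3, 0.2]
opening: -0.0002
```

```bash
python3 - <<'E'
from h import *
f=snap("top","t3",(208,182,398,264),4.2)
E
```

```text
(no output)
```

View pics/t3.png

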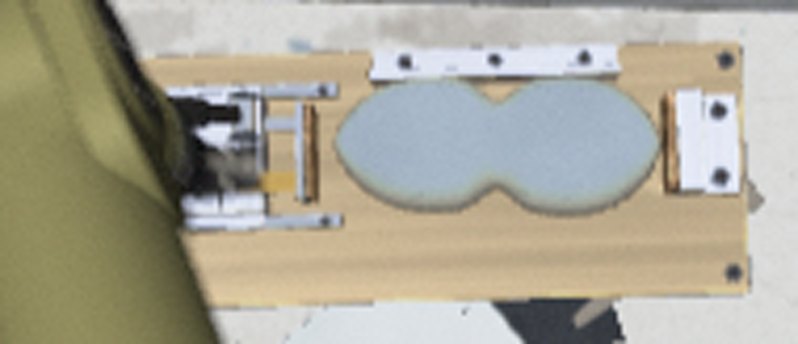

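Both lobes now look to be on the fence: back edges at (440,78) and (575,76), front edges at (437,211) and (575,214). I'll check that in numbers with the depth data.

```bash
python3 - <<'E'
from h import *
f0=dict(np.load('pics/top0.npz')); f=dict(np.load('pics/t3.npz'))
R,o,th,e=jigfit(f0); J=lambda p:R.T@(np.array(p)[:2]-o)
for n,a,b in [("sb",440,78),("lb",575,76),("sf",437,211),("lf",575,214),("l",336,145),("r",660,145)]:
    print(n,np.round(J(ray(f,a/4.2+207.6,b/4.2+181.6,.046))*1e3,1))
def pts(f):
    v,u=np.mgrid[182:264,208:398]; z=f["range_z"][v,u]
    C=np.stack([(u-f["cx"])/f["fx"]*z,(v-f["cy"])/f["fy"]*z,z],-1).reshape(-1,3)[z.ravel()>0]
    X=(C-f["t"])@np.array(f["R"]); return np.c_[(X[:,:2]-o)@R,X[:,2]]*1e3
for g in(f0,f):
    m=pts(g); s=m[(m[:,2]>40)&(abs(m[:,1])<98)&(m[:,0]<38)&(m[:,0]>-75)]
    for lo,hi in((-50,-30),(44,64)):
        q=s[(s[:,1]>lo)&(s[:,1]<hi)]; print(lo,np.percentile(q[:,0],[1,50,99]).round(1),q[:,2].max().round(1))
E
```

```text
sb [42.7 33.7]
lb [ 41.8 -47. ]
sf [-37.1  37.4]
lf [-41.  -44.6]
l [ 4.  96.7]
r [ -1.1 -96.5]
-50 [-64.3 -26.5  18.3] 74.4
44 [-54.6 -17.1  22.6] 73.4
-50 [-41.9  -4.1  37.5] 75.9
44 [-36.9  -1.8  37.3] 73.8
```

```bash
python3 - <<'E'
import numpy as np
m=np.load('pts.npy')
s=m[(m[:,1]>205)&(m[:,2]>64)]; print(len(s),s.min(0),s.max(0),s.mean(0))
h,e=np.histogram(s[:,1],bins=np.arange(205,250,3)); print(h,e)
h,e=np.histogram(s[:,0],bins=np.arange(-36,40,4)); print(h,e)
for lo in range(-28,30,7):
    q=s[(s[:,0]>=lo)&(s[:,0]<lo+7)]; print(lo,q[:,2].max() if len(q) else None)
s=m[(m[:,1]>195)&(m[:,2]>45)&(m[:,2]<62)&(abs(m[:,0])<20)]; h,e=np.histogram(s[:,1],bins=np.arange(195,265,4)); print(h,e)
E
```

```text
160 [-23.92135934 223.50995843  64.15282062] [ 23.49112779 244.32342808  79.1148763 ] [ -0.34951996 233.49600749  71.10917502]
[ 0  0  0  0  0  0 24 21 23 20 24 26 20  2] [205 208 211 214 217 220 223 226 229 232 235 238 241 244 247]
[ 0  0  0  9 15 15 11 18 15 12 18  9 18  9 11  0  0  0] [-36 -32 -28 -24 -20 -16 -12  -8  -4   0   4   8  12  16  20  24  28  32
  36]
-28 67.58639180914804
-21 72.96386353716835
-14 79.11487629699212
-7 77.8825163904667
0 77.08105657217304
7 75.5583803620762
14 73.94999374766317
21 64.88438292078294
28 None
[28  8  7 21 29 20 15 17  0  0  0  0  0 21 30 16  8] [195 199 203 207 211 215 219 223 227 231 235 239 243 247 251 255 259 263]
```

Step 1 checks out: both lobes are within about 2 mm of seated. Next is the wheel, with its top at jig (0, 234), z 76 mm.

Request:
{"api": "servo_tool", "payload": {"dp": [[0.002,0.05,-0.03],[0.002,0.05,-0.05],[0.002,0.05,-0.062],[0.011,0.0505,-0.063],[0.021,0.051,-0.063],[0.031,0.0515,-0.063]], "roll": [0,0,0,0,0,0], "grip": [0,0,0,0,0,0]}}

```text
time: 6.18
tool_pos: [0.466, 0.2426, 0.0919]
orientation: [[-0.066, 0.998, 0.004], [0.998, 0.066, 0.005], [0.005, 0.004, -1.0]]
contact_force: [-1.7, 0.4, 2.9]
opening: -0.0
```

Request:
{"api": "servo_tool", "payload": {"dp": [[0.008,0.0,0],[0.008,0.0,0.012],[-0.01,-0.001,0.014],[-0.03,-0.002,0.012]], "roll": [0,0,0,0], "grip": [0,0,0,0]}}

```text
time: 6.68
tool_pos: [0.4346, 0.2405, 0.1042]
orientation: [[-0.066, 0.998, 0.004], [0.998, 0.066, 0.005], [0.005, 0.004, -1.0]]
contact_force: [0.6, 0.7, 0.3]
opening: -0.0002
```

Request:
{"api": "servo_tool", "payload": {"dp": [[-0.003,-0.0065,-0.005],[-0.003,-0.0065,-0.0138],[0.007,-0.006,-0.0142],[0.017,-0.0055,-0.0142],[0.027,-0.005,-0.0142],[0.036,-0.0045,-0.0142],[0.036,-0.0045,-0.0142]], "roll": [0,0,0,0,0,0,0], "grip": [0,0,0,0,0,0,0]}}

```text
time: 7.55
tool_pos: [0.4726, 0.2359, 0.0901]
orientation: [[-0.065, 0.998, 0.007], [0.998, 0.065, 0.005], [0.005, 0.007, -1.0]]
contact_force: [2.8, -1.1, 2.0]
opening: -0.0003
```

```bash
python3 - <<'E'
from h import *
f=snap("top","t4",(208,182,398,264),4.2)
f0=dict(np.load('pics/top0.npz'))
# shift of pad/jaw region along columns (guides static) : rows around pad
a=cv2.cvtColor(f0["img"],6);b=cv2.cvtColor(f["img"],6)
for n,(x0,x1,y0,y1) in dict(pad=(274,286,208,228),board=(370,396,190,250)).items():
    A=a[y0:y1,x0:x1].astype(np.uint8); w=8
    A=cv2.resize(A,None,fx=8,fy=8,interpolation=2);B=cv2.resize(b[y0:y1,x0-w:x1+w],None,fx=8,fy=8,interpolation=2)
    r_=cv2.matchTemplate(B,A,cv2.TM_CCOEFF_NORMED)[0]; print(n,r_.max(),(r_.argmax()-w*8)/8)
E
```

```text
pad 0.96360314 3.0
board 0.99647975 0.0
```

The pad moved 3 px (about 7.5 mm) over two strokes, so each stroke gives about 1.15 rad. I'll do three more and then measure again.

Request:
{"api": "servo_tool", "payload": {"dp": [[0,0,0.012],[-0.02,-0.001,0.015],[-0.041,-0.002,0.012],[-0.041,-0.002,0.0],[-0.031,-0.0015,0.0],[-0.021,-0.001,0.0],[-0.011,-0.0005,0],[-0.001,0,0],[-0.001,0,0],[-0.001,0,0.012]], "roll": [0,0,0,0,0,0,0,0,0,0], "grip": [0,0,0,0,0,0,0,0,0,0]}}

```text
time: 8.85
tool_pos: [0.4703, 0.2352, 0.1012]
orientation: [[-0.065, 0.998, 0.004], [0.998, 0.065, 0.003], [0.003, 0.004, -1.0]]
contact_force: [0.4, 0.4, 0.3]
opening: -0.0001
```

Request:
{"api": "servo_tool", "payload": {"dp": [[-0.02,-0.001,0.003],[-0.039,-0.002,0.002],[-0.039,-0.002,-0.012],[-0.029,-0.0015,-0.012],[-0.019,-0.001,-0.012],[-0.009,-0.0005,-0.012],[0.001,0,-0.012],[0.001,0,-0.012],[0.001,0,0]], "roll": [0,0,0,0,0,0,0,0,0], "grip": [0,0,0,0,0,0,0,0,0]}}

```text
time: 9.98
tool_pos: [0.4702, 0.2344, 0.1]
orientation: [[-0.064, 0.998, 0.0], [0.998, 0.064, 0.001], [0.001, 0.001, -1.0]]
contact_force: [-0.7, -0.5, 0.3]
opening: 0.0001
```

```bash
cat >> h.py <<'E'
def shifts(fn):
    f=snap("top",fn,(208,182,398,264),4.2); f0=dict(np.load('pics/top0.npz'))
    a=cv2.cvtColor(f0["img"],6);b=cv2.cvtColor(f["img"],6)
    for n,(x0,x1,y0,y1) in dict(pad=(276,285,210,228),line=(258,264,218,230),tongue=(262,275,222,229),board=(370,396,190,250)).items():
        w=10 if n!="board" else 2
        A=cv2.resize(a[y0:y1,x0:x1],None,fx=8,fy=8,interpolation=2);B=cv2.resize(b[y0:y1,x0-2:x1+w],None,fx=8,fy=8,interpolation=2)
        s=cv2.matchTemplate(B,A,cv2.TM_CCOEFF_NORMED)[0]; print(n,round(float(s.max()),3),(s.argmax()-16)/8)
    print(r.get_obs()["contact_force"],r.get_obs()["tool_pos"])
E
python3 -c "
from h import *
shifts('t5')"
```

```text
pad 0.824 6.5
line 0.777 6.375
tongue 0.955 6.375
board 0.996 0.0
[0.48650247 0.37508803 2.3026321 ] [0.47119172 0.23512842 0.10222631]
```

View pics/t5.png

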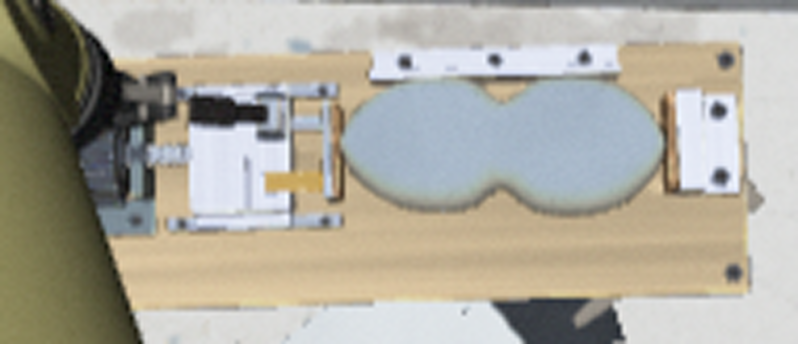

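The pad has now met the casting (cork face at (340,150)), and the casting's right end reaches the fixed jaw at (665,145). The tongue end at (265,181) is still about 19 crop px from the line at (246,180), so the pad is close to 0. I'll do two more strokes and then measure.

Request:
{"api": "servo_tool", "payload": {"dp": [[-0.02,-0.001,0.001],[-0.039,-0.002,0.0],[-0.039,-0.002,-0.012],[-0.029,-0.0015,-0.012],[-0.019,-0.001,-0.012],[-0.009,-0.0005,-0.012],[0.001,0,-0.012],[0.001,0,-0.012],[0.001,0,0]], "roll": [0,0,0,0,0,0,0,0,0], "grip": [0,0,0,0,0,0,0,0,0]}}

```text
time: 11.15
tool_pos: [0.4713, 0.2343, 0.1011]
orientation: [[-0.064, 0.998, 0.0], [0.998, 0.064, 0.001], [0.001, 0.001, -1.0]]
contact_force: [0.0, 0.2, -0.1]
opening: 0.0002
```

```bash
python3 -c "
from h import *
shifts('t6')"
```

```text
pad 0.906 6.75
line 0.846 8.0
tongue 0.874 7.5
board 0.997 0.0
[-0.05166542  0.06940087  2.075811  ] [0.47247396 0.23519742 0.10355906]
```

Request:
{"api": "servo_tool", "payload": {"dp": [[-0.02,-0.001,0.001],[-0.041,-0.002,0.0],[-0.041,-0.002,-0.0125],[-0.031,-0.0015,-0.0125],[-0.021,-0.001,-0.0125],[-0.011,-0.0005,-0.0125],[-0.001,0,-0.0125],[-0.001,0,-0.0125],[-0.001,0,0]], "roll": [0,0,0,0,0,0,0,0,0], "grip": [0,0,0,0,0,0,0,0,0]}}

```text
time: 12.32
tool_pos: [0.4706, 0.2344, 0.1025]
orientation: [[-0.064, 0.998, 0.001], [0.998, 0.064, 0.001], [0.001, 0.001, -1.0]]
contact_force: [-0.3, -0.3, 0.6]
opening: 0.0002
```

```bash
cat >> h.py <<'E'
def gap(fn):
    im=np.load('pics/'+fn+'.npz')["img"].astype(float)
    g=im[219:222,250:285].mean(2).mean(0); y=(im[224:227,250:285,0]-im[224:227,250:285,2]).mean(0)
    k=10; k=np.argmax(np.where((np.arange(35)>5)&(np.arange(35)<25),np.median(g[5:22])-g,0)); w=np.clip(np.median(g[5:22])-g[k-2:k+3],0,None); line=(w*np.arange(k-2,k+3)).sum()/w.sum()
    h=(y.max()+np.median(y[2:9]))/2; i=np.argmax(y>h); tip=i-(y[i]-h)/(y[i]-y[i-1])-0.0
    print(fn,"line",round(250+line,2),"tip",round(250+tip,2),"gap px",round(tip-line,2),"mm",round((tip-line)/479.1*1.20*1e3,1)); return g,y
E
python3 -c "
from h import *
shifts('t7')
for n in('top0','t5','t6','t7'): g,y=gap(n)
print(g.round(),y.round())"
```

```text
pad 0.901 6.75
line 0.456 9.875
tongue 0.736 9.25
board 0.996 0.0
[-0.18563317 -0.1551062   0.81256937] [0.47195766 0.23531627 0.1050961 ]
top0 line 271.37 tip 264.17 gap px -7.2 mm -18.0
t5 line 266.35 tip 250.17 gap px -16.18 mm -40.5
t6 line 268.04 tip 250.14 gap px -17.9 mm -44.8
t7 line 254.79 tip 271.71 gap px 16.91 mm 42.4
[170. 147. 166. 159. 170. 167. 204. 229. 231. 231. 234. 233. 228. 230.
 228. 230. 232. 231. 232. 205. 206. 230. 231. 235. 232. 230. 228. 231.
 232. 234. 101. 136. 158. 163. 164.] [ 51.  52.  54.  53.  52.  52.   0. -17. -18. -19. -17. -17. -19. -18.
 -18. -18. -18. -19. -19. -22. -16.  37.  96. 105. 105. 104. 104. 103.
 105. 100. 100. 104. 105. 103. 103.]
```

```bash
cat >> h.py <<'E'
def gap(fn):
    im=np.load('pics/'+fn+'.npz')["img"].astype(float)[:,245:290]
    g=im[219:222].mean(2).mean(0); g2=im[229:230].mean(2).mean(0); y=(im[224:227,:,0]-im[224:227,:,2]).mean(0)
    i=np.argmax(y>70); c=np.clip((y+18)/123,0,1); tip=i+.5-c[i-2:i+1].sum()
    w=np.clip(226-g[i-8:i+1],0,None); w[w<4]=0; line=(w*np.arange(i-8,i+1)).sum()/w.sum()
    print(fn,"line",round(245+line,2),"tip",round(245+tip,2),"mm",round((tip-line)*2.49,1),w.round(),y[i-3:i+2].round())
E
python3 -c "
from h import *
for n in('top0','t5','t6','t7'): gap(n)"
```

```text
top0 line 260.41 tip 264.24 mm 9.6 [ 0.  0.  0. 64.  8.  0.  0.  0.  5.] [-21. -20.  28.  91.  99.]
t5 line 266.31 tip 270.7 mm 10.9 [ 0.  0.  0. 51. 23.  0.  0.  0.  0.] [-18. -18. -17.  79. 105.]
t6 line 268.0 tip 270.93 mm 7.3 [ 0.  0.  0.  0. 52.  0.  0.  0.  0.] [-19. -18.  57. 100. 106.]
t7 line 269.48 tip 271.12 mm 4.1 [ 0.  0.  0.  0.  0. 21. 20.  0.  0.] [-22. -16.  37.  96. 105.]
```

About 4 mm is left, and one stroke closes roughly 3.5 mm.

Request:
{"api": "servo_tool", "payload": {"dp": [[-0.02,-0.001,-0.001],[-0.041,-0.002,-0.002],[-0.041,-0.002,-0.0145],[-0.031,-0.0015,-0.0145],[-0.021,-0.001,-0.0145],[-0.011,-0.0005,-0.0145],[-0.001,0,-0.0145],[-0.001,0,-0.0145],[-0.001,0,0]], "roll": [0,0,0,0,0,0,0,0,0], "grip": [0,0,0,0,0,0,0,0,0]}}

```text
time: 13.5
tool_pos: [0.47, 0.2345, 0.104]
orientation: [[-0.064, 0.998, 0.002], [0.998, 0.064, 0.002], [0.002, 0.002, -1.0]]
contact_force: [0.2, 0.9, -0.8]
opening: 0.0001
```

```bash
python3 -c "
from h import *
shifts('t8');gap('t8');shifts('t9');gap('t9')
im=cv2.imread('pics/t9.png');f=np.load('pics/t9.npz')['img'][200:240,240:300,::-1]
cv2.imwrite('pics/c9.png',cv2.resize(f,None,fx=12,fy=12,interpolation=2))"
```

```text
pad 0.895 6.875
line 0.428 5.625
tongue 0.646 6.5
board 0.996 0.0
[0.76579814 0.96650763 1.06943536] [0.47153217 0.23554946 0.10693803]
t8 line 271.0 tip 271.19 mm 0.5 [ 0.  0.  0.  0.  0.  0.  0. 84.  0.] [-19. -18.  29.  96. 104.]
pad 0.896 6.875
line 0.4 4.25
tongue 0.64 6.5
board 0.996 0.0
[1.13069215 0.52593741 0.26277861] [0.47188581 0.2358752  0.10678417]
t9 line 271.0 tip 271.21 mm 0.5 [ 0.  0.  0.  0.  0.  0.  0. 84.  0.] [-18. -18.  28.  95. 104.]
```

View pics/c9.png

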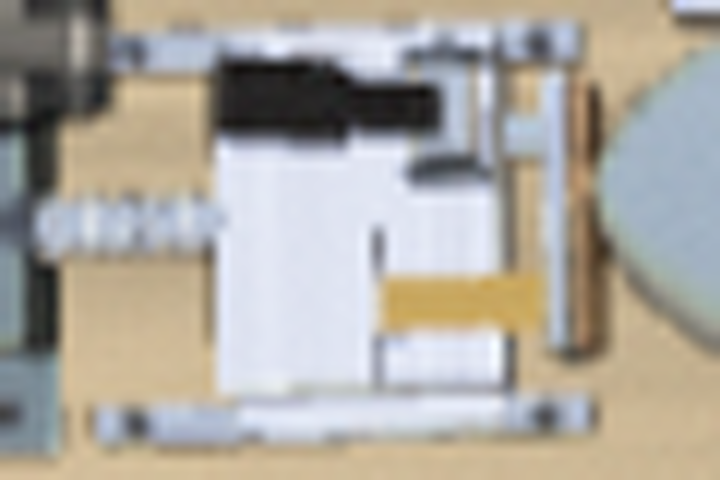

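The tongue end (382,300) sits at the gauge line (378,240–380); measured gap is about 0.5 mm, so the pad is at about 9.5 mm. The lever runs from (215,95), its raised end, to a pivot near (445,95).

```bash
python3 - <<'E'
from h import *
f0=dict(np.load('pics/top0.npz')); f=dict(np.load('pics/t9.npz'))
R,o,th,e=jigfit(f0); J=lambda p:R.T@(np.array(p)[:2]-o)
px=lambda a,b:(240+a/12-.5,200+b/12-.5)
for n,a,b,z in[("end",215,95,.09),("pivot",455,100,.06),("tip",382,300,.053)]:
    p=ray(f,*px(a,b),z);print(n,p.round(4),J(p).round(4))
v,u=np.mgrid[195:225,245:285]; z=f["range_z"][v,u]
C=np.stack([(u-f["cx"])/f["fx"]*z,(v-f["cy"])/f["fy"]*z,z],-1).reshape(-1,3)
X=(C-f["t"])@np.array(f["R"]); m=np.c_[(X[:,:2]-o)@R,X[:,2]]*1e3
s=m[(m[:,2]>62)&(m[:,2]<100)&(m[:,1]<200)&(m[:,0]>0)&(m[:,0]<36)]
for lo in range(115,190,6):
    q=s[(s[:,1]>=lo)&(s[:,1]<lo+6)]
    if len(q): print(lo,len(q),q.mean(0).round(1),q[:,0].min().round(),q[:,0].max().round(),q[:,2].max().round(1))
for j in((.021,.168),): print(o+R@j)
E
```

```text
end [0.4778 0.1679 0.09  ] [0.022  0.1658]
pivot [0.4818 0.1227 0.06  ] [0.0238 0.1205]
tip [0.4406 0.1372 0.053 ] [-0.0167  0.1371]
115 19 [ 21.8 118.4  65.6] 8.0 33.0 69.6
121 22 [ 18.6 124.2  65.4] 5.0 33.0 69.9
127 18 [ 19.7 129.7  69. ] 8.0 33.0 76.8
133 13 [ 18.8 135.7  74.5] 14.0 24.0 82.3
139 18 [ 19.8 142.   80.2] 12.0 29.0 85.1
145 22 [ 20.4 148.   84.9] 12.0 29.0 89.7
151 18 [ 20.4 154.3  90.4] 13.0 28.0 96.5
157 17 [ 20.  159.7  92.8] 13.0 28.0 96.8
163 7 [ 19.9 163.7  94.8] 13.0 27.0 97.1
[0.47660171 0.1700491 ]
```

Request:
{"api": "servo_tool", "payload": {"dp": [[0,0,0.03],[0.003,-0.035,0.032],[0.005,-0.074,0.032],[0.005,-0.074,0.032],[0.005,-0.074,0.015],[0.005,-0.074,0.005],[0.005,-0.074,-0.005],[0.005,-0.074,-0.014],[0.005,-0.074,-0.021],[0.005,-0.074,-0.021]], "roll": [0,0,0,0,0,0,0,0,0,0], "grip": [0,0,0,0,0,0,0,0,0,0]}}

```text
time: 14.85
tool_pos: [0.4763, 0.1612, 0.0848]
orientation: [[-0.064, 0.998, 0.005], [0.998, 0.064, 0.004], [0.004, 0.006, -1.0]]
contact_force: [0.4, -0.6, 0.1]
opening: -0.0
```

Request:
{"api": "servo_tool", "payload": {"dp": [[0,0,-0.002],[0,0,-0.004],[0,0,-0.005],[0,0,-0.005]], "roll": [0,0,0,0], "grip": [0,0,0,0]}}

```text
time: 15.35
tool_pos: [0.4769, 0.1613, 0.0828]
orientation: [[-0.064, 0.998, 0.006], [0.998, 0.064, 0.005], [0.005, 0.006, -1.0]]
contact_force: [-6.4, -2.0, 19.3]
opening: 0.0
```

The force rose to 19 N with the tip at about 66 mm, so the lever is on its flat stop. I'll lift clear and check.

Request:
{"api": "servo_tool", "payload": {"dp": [[0,0,0.02],[0,0,0.07],[-0.01,0.06,0.11],[-0.02,0.12,0.13],[-0.02,0.18,0.13],[-0.02,0.24,0.13],[-0.02,0.24,0.13],[-0.02,0.24,0.13]], "roll": [0,0,0,0,0,0,0,0], "grip": [0,0,0,0,0,0,0,0]}}

```text
time: 16.35
tool_pos: [0.4569, 0.4007, 0.2121]
orientation: [[-0.064, 0.998, 0.005], [0.998, 0.064, 0.003], [0.003, 0.006, -1.0]]
contact_force: [1.1, -1.1, -0.0]
opening: 0.0001
```

```bash
python3 - <<'E'
from h import *
shifts('t10');gap('t10')
f0=dict(np.load('pics/top0.npz')); f=dict(np.load('pics/t10.npz'))
R,o,th,e=jigfit(f0)
def pts(f):
    v,u=np.mgrid[182:264,208:398]; z=f["range_z"][v,u]
    C=np.stack([(u-f["cx"])/f["fx"]*z,(v-f["cy"])/f["fy"]*z,z],-1).reshape(-1,3)[z.ravel()>0]
    X=(C-f["t"])@np.array(f["R"]); return np.c_[(X[:,:2]-o)@R,X[:,2]]*1e3
m=pts(f)
s=m[(m[:,2]>40)&(abs(m[:,1])<98)&(m[:,0]<38)&(m[:,0]>-75)]
for lo,hi in((-50,-30),(44,64)):
    q=s[(s[:,1]>lo)&(s[:,1]<hi)]; print(lo,np.percentile(q[:,0],[1,50,99]).round(1),q[:,2].max().round(1))
q=s[s[:,1]<92];print("y ext",s[:,1].min(),q[:,1].max())
for lo in range(115,190,8):
    q=m[(m[:,1]>=lo)&(m[:,1]<lo+8)&(abs(m[:,0]-20.5)<5)]; print("lever",lo,np.percentile(q[:,2],[20,50,80]).round(1))
E
```

```text
pad 0.899 6.875
line 0.39 4.125
tongue 0.645 6.5
board 0.997 0.0
[-0.47415129 -0.48494784 -0.37174365] [0.45751932 0.3995372  0.21233926]
t10 line 271.0 tip 271.21 mm 0.5 [ 0.  0.  0.  0.  0.  0.  0. 88.  0.] [-19. -18.  28.  95. 102.]
-50 [-41.9  -4.2  37.6] 74.4
44 [-35.1  -1.3  37.3] 74.9
y ext -97.10938874237813 90.81551729781494
lever 115 [51.5 63.3 65. ]
lever 123 [62.9 64.8 66.6]
lever 131 [62.7 64.5 66. ]
lever 139 [62.7 63.7 66.3]
lever 147 [64.1 65.7 67.8]
lever 155 [63.9 65.3 66.5]
lever 163 [62.9 64.9 65.6]
lever 171 [62.  66.1 67.7]
lever 179 [12.4 12.7 15.4]
lever 187 [12.4 13.2 15.9]
```

View pics/t10.png

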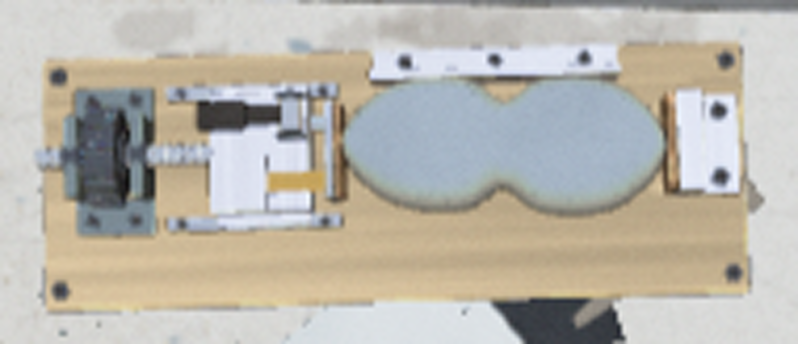

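The final view agrees: lever level from (197,115) to (280,115), tongue end on the line at (267,180), and the casting against the fence and both jaws. Handing in.

```bash
python3 -c "
from cell import r
print(r.sign_off())"
```

```text
the job is handed in; nothing more can be done
None
```

The casting is clamped and the job was handed in at about 16.5 s of the 69 s allowed; the hand-in reports no verdict.

I pushed both lobes back to the fence in one push with the two open fingertips. I then rolled the wheel closed with seven strokes of the shut fingertips and pressed the cam lever down to its stop, which took about 19 N.

My last checks, all from the top camera after the arm was clear:

| Check | Result |
|---|---|
| Lobes against the fence | both within about 2 mm of seated |
| Tongue end to gauge line | about 0.5 mm short, so the pad is at about 9.5 mm (measurement good to about 0.5 mm; limits 8 to 12) |
| Cam lever | level along its whole length at about 65 mm (expected about 67 mm) |
| Casting against the fixed jaw | its end is at jig y -97 mm by depth and touching the jaw's cork face in the picture |
| Robot contact | clear of everything, force reading about 0.5 N |

- **Bystanders:** I did not measure the sander, marker, tape and cup again at the end. The arm's path stayed clear of them.
- **Failed reading:** my image-matching check of the line and tongue positions became unreliable near the end (match scores of 0.4 to 0.65). I used the direct tongue-to-line measurement instead, and the picture agrees with it.

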